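# Size a tube in the ring gauge

### The arm

A 6-joint arm with a two-finger parallel gripper is mounted at the origin on the work surface. World frame = base frame: x ahead of the robot, y to its left, z up, the work surface at z = 0. Lengths are in m, angles in rad, forces in N, time in s.
With the tool pointing down it reaches from about 0.35 to 0.975 m from the base axis. Payload 4.9 kg.
Tool frame: the origin (TCP) lies on the centre line of the jaws, within the pads' length; the fingertips stand 25 mm ahead of it and the grasp point (between the pads) lies 6 mm ahead of it; z points along the fingers, y is the line along which they close (so a half turn about z gives the same grasp; the last joint's range is limited). The gripper opens to 85 mm and grips with 20 to 120 N. Pads are 22 mm wide; open, the fingers measure 114 mm over their backs; the gripper's body (76 mm by 85 mm) begins 54 mm behind the grasp point. The pads swing forward as they close: fully open they stand 13 mm farther back than shut.
Start: joints at [1.013, 0.053, 1.613, -0, 1.476, -0.119], TCP at [0.266, 0.566, 0.256] pointing down, gripper open.
Joint ranges: [-3.01, 3.01], [-1.01, 2.22], [0.06, 2.58], [-1.02, 4.17], [0.09, 2.62], [-3.14, 3.14]. Speed limits (rad/s): [2.57, 2.57, 3.14, 3.14, 3.14, 3.14].

### API

Orientations are given as a unit quaternion [w, x, y, z].
In Python, from plant import state, grab_frame, get_calibration, job gives the robot as it stands. The module is installed in compiled form; this text tells all that it offers.
- The arm moves only by the tool move_arm, never from a script. Its argument "targets" is a list that holds one entry, the list of rows, each a list of 5 numbers: the opening in per cent of the stroke, from 0 (shut) to 100 (fully open), then the shift along the tool's x, y, z as a fraction of full scale, then the turn about the tool's z as a fraction of full scale. A call has 1 to 5 rows; each row shifts and turns the commanded pose from where the row before left it, along the tool's axes as they then stand; what a row does not reach is not made up. Full scale, the value 1, is 0.6 m for a shift and 6 degrees for a turn. A row lasts 1/12 s, in which the tool goes at most 41.7 mm and 7.16 degrees, less where a joint would pass 70% of its speed; a pose out of reach is approached as far as the arm can. A call with a number of a shift or a turn outside -1 to 1 is refused whole. A call with a gripper value outside its range is refused whole. The fingers move at their own pace and stop on an object; the grip force is fixed at half the most. Time passes only in rows, so rows that do not move let the fingers close. It gives the time, the measured TCP pose, the force, the opening and the grip force at its end, in the units of the state.
- state(): the state, without advancing time (a new reading comes with each control period).
- grab_frame(name): name is "scene" or "top" or "wrist"; returns the picture (420x560x3 uint8, red, green, blue); there is no depth.
- get_calibration(name): a dict with "vertical_fov" (degrees; the focal length in pixels is half the picture's height over the tangent of half this angle, whatever the lens; pixels are square), "cx", "cy" (the principal point, pixels), "R" (3x3) and "t" (3): a world point X has camera coordinates R X + t. Camera axes: x right, y down, z forward; pixel columns grow to the right and rows downward; lengths in m; the calibration is good to about 2 mm. A picture is of the moment at which its call begins: read the wrist's pose just before it. get_calibration takes no time and is no camera call; for the wrist camera it gives the pose at the moment of the call.
- job.job_done(): hands the job in; it is judged then, once.
The state is a dict: "time": time; "joint_pos": joint angles; "joint_vel": joint speeds; "joint_efforts": joint torques, N m; "tool_pos": TCP position; "tool_rot": TCP orientation; "contact_force": force on the tool from outside, world axes, zero at the start; "ft_torque": the same for the moment, N m; "gripper_width": opening from 0.0 (shut) to 1.0 (fully open); "grasp_force": force on a finger pad.
Only numpy, scipy, OpenCV 4.12 (cv2) and the standard library are available. Lean on these libraries where they do the work, as an engineer would, in place of code of your own. Each camera call takes 0.05 s, during which the arm holds its last target. There are 200 camera calls.

### The job

Three sizing tubes lie on white cradles on the lab bench. Take the one that lies alone on the robot's right by its square grip and slide it, free end first, along the rail through the gauge's rings, which get smaller one by one, until a ring really is too small to let it pass; press it lightly home against that ring for about a second without ever forcing it against a ring (stay below 18 N), then let go and leave it lying there, grip on the rail, so that its size can be read. Leave the other tubes and everything else on the bench as they are.

Things in the scene. Friction and masses are not known exactly. Their poses are not given: they have to be found in the camera images.
- gauge: fixed rigid ring gauge: foot 310 x 70 x 10 mm, five steel ring plates in a row, and before them a rail 16 mm wide, top 40 mm above the table, from x = -202 to -20 mm. A grip set on the rail (it overhangs 5 mm each side) brings its tube level with the bores, 53 mm up. Origin: table level, under ring 1's entry face; +x is the push direction, z up
- ring_1: ring plate 1 of the gauge, 60 mm wide, top 84 mm above the table, 6 mm thick, bore 30 mm. Origin: centre of the bore on its entry face, 0 mm along the gauge's x from ring 1; axes as the gauge's
- ring_2: ring plate 2 of the gauge, 60 mm wide, top 84 mm above the table, 6 mm thick, bore 25 mm. Origin: centre of the bore on its entry face, 22 mm along the gauge's x from ring 1; axes as the gauge's. A tube passes a bore at least 2 mm wider than itself and is stopped by one 3 mm narrower; no fit lies between
- ring_3: ring plate 3 of the gauge, 60 mm wide, top 84 mm above the table, 6 mm thick, bore 20 mm. Origin: centre of the bore on its entry face, 44 mm along the gauge's x from ring 1; axes as the gauge's. A tube off-centre can also catch on the rim of a ring that it would pass; it goes on when shifted about a millimetre sideways
- ring_4: ring plate 4 of the gauge, 60 mm wide, top 84 mm above the table, 6 mm thick, bore 15 mm. Origin: centre of the bore on its entry face, 66 mm along the gauge's x from ring 1; axes as the gauge's
- ring_5: ring plate 5 of the gauge, 60 mm wide, top 84 mm above the table, 6 mm thick, bore 10 mm. Origin: centre of the bore on its entry face, 88 mm along the gauge's x from ring 1; axes as the gauge's
- tube_a: loose sizing tube, 0.15 to 0.3 kg: black square grip 26 x 26 x 70 mm, and a round aluminium tube 120 mm long out of one end, its tip edge rounded 1 mm. The tubes differ only in the round part's diameter, 13 to 23 mm (not told: gauge it). Origin: centre of the grip's underside; +x along the tube, axis 13 mm above, tip at x = +155 mm. Balances inside the grip
- tube_a_tip (a point): centre of the free end face of tube_a
- cradle_a: fixed white cradle, foot 90 x 60 x 8 mm; two posts (8 mm thick, 18 wide) at x = -28 and +28 mm carry the grip's underside 40 mm above the table. Origin: table level; +x as its tube points. The three cradles swap places; one lies alone on the right of the robot and the gauge (y below 0), the other two on the left; carries tube_a
- tube_b: another sizing tube like tube_a, with another diameter of its round part; it lies on cradle_b at the start
- tube_b_tip (a point): centre of the free end face of tube_b
- cradle_b: cradle like cradle_a; carries tube_b
- tube_c: another sizing tube like tube_a, with another diameter of its round part; it lies on cradle_c at the start
- tube_c_tip (a point): centre of the free end face of tube_c
- cradle_c: cradle like cradle_a; carries tube_c
- reagent_bottle: bystander: glass bottle, 44 mm wide, 120 mm tall; origin at its underside's centre
- small_jar: bystander: small amber jar, 44 mm wide, 60 mm tall; origin at its underside's centre
- beaker: bystander: glass beaker, 68 mm wide, 85 mm tall; origin at its underside's centre
- dish: bystander: flat closed dish, 60 mm wide, 14 mm tall; origin at its underside's centre
- stopper: bystander: dark rubber stopper, 36 mm wide, 32 mm tall; origin at its underside's centre
Things that resemble listed ones, but are neither listed nor needed, are in the scene too. What is shaped like the tube_b but blue or turquoise is not meant.

How it is judged:
By the outcome, as a careful person would: the job done as asked, in the order asked, and still so for the second after the job is handed in, with the robot touching nothing.
It also fails if it takes over 64 s, if anything falls off the work surface, if the arm or the gripper's body presses on something with over 40 N, if the wrist force passes 120 N, or if a joint passes its speed limit or range.

## Working session

There is one attempt and no reset: what is moved stays moved. The work goes in short steps, Python scripts to look and compute and a tool call to move; the robot and the scene stay as the last step left them, time stands still between calls to the robot, and variables do not carry over. Pictures are saved under pics/ and viewed, at most 10 in all, crops included, and the job is handed in when it is done.

Besides the shell and the picture viewer there is one more tool, called after ">>>" as a command line: name --argument value ..., lists and objects as JSON in quotes. move_arm: Moves the arm, as the interface text tells. Shift numbers are shares of 0.6 m and turn numbers shares of 6 degrees, none past 1 either way. Its arguments: {"type":"object","properties":{"targets":{"type":"array"}},"required":["targets"]}

```bash
mkdir -p pics
python3 - <<'E'
from plant import *
import cv2,numpy as np
for n in("scene","top"):
    f=grab_frame(n);cv2.imwrite(f"pics/{n}0.png",f[:,:,::-1]);c=get_calibration(n);print(n,c)
s=state();print(s)
E
```

```text
scene {'vertical_fov': 45.06266257119628, 'cx': 272.3920232666199, 'cy': 206.8172658234678, 'R': array([[ 0.6824388 ,  0.7307428 , -0.01709508],
       [ 0.54957162, -0.52838264, -0.64713432],
       [-0.48192148,  0.4322346 , -0.76218432]]), 't': array([-0.35122201, -0.27162736,  1.69998767])}
top {'vertical_fov': 51.391214365438444, 'cx': 280.0308060489558, 'cy': 211.1718307424303, 'R': array([[ 0.0265358 , -0.99960089,  0.00969034],
       [-0.98548637, -0.02778455, -0.1674653 ],
       [ 0.16766771, -0.00510588, -0.98583035]]), 't': array([-0.04274321,  0.51901061,  1.28665653])}
{'time': 0.1, 'joint_pos': array([ 1.01301693e+00,  5.33112090e-02,  1.61418138e+00,  5.91614805e-06,
        1.47600376e+00, -1.19000873e-01]), 'joint_vel': array([-9.07156345e-04, -3.19620090e-04, -4.39965063e-03, -1.10521722e-03,
       -8.85974340e-05,  5.41034773e-04]), 'joint_efforts': array([-1.43379766e-04, -3.94909573e+01, -3.71361458e+01, -1.37648449e-04,
        3.93910901e-03, -1.77776838e-05]), 'tool_pos': array([0.26523865, 0.56534412, 0.25515854]), 'tool_rot': array([-3.18762806e-04,  2.17633744e-01,  9.76030044e-01, -8.96895138e-04]), 'contact_force': array([-0.6761565 ,  0.35392226, -0.51204285]), 'ft_torque': array([-0.00779601, -0.00254567,  0.00225683]), 'grasp_force': 0.0, 'gripper_width': 1.0057546366347137}
```

View pics/top0.png

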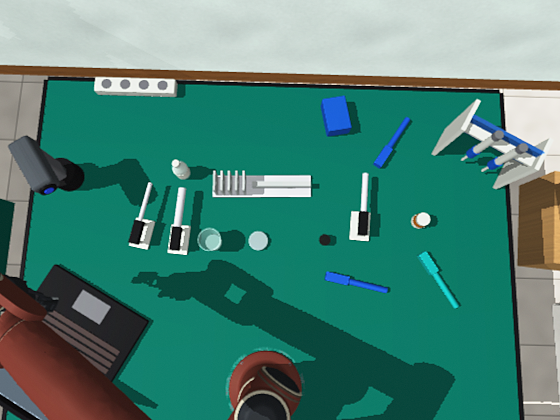

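View pics/scene0.png

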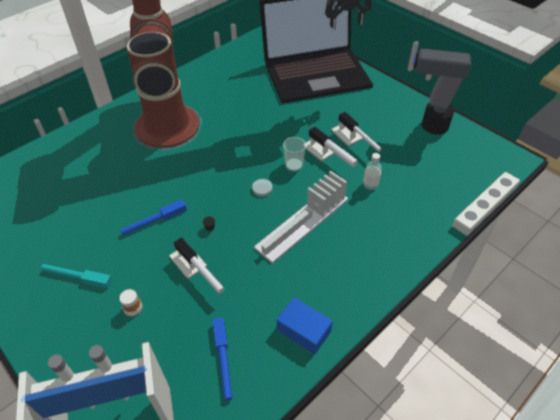

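The top view shows three black-gripped tubes. Two are on the left, at (143,215) and (180,220), and one is alone on the right at (362,205). The blue and turquoise lookalikes are at (393,142), (357,282) and (438,279). The one at (362,205) fits: it has a black grip, sits on a white cradle and is alone at y<0. The gauge has its rings at (215–245,183) and its rail running to (311,185), so the push direction is image-left (+y). I'll confirm in a crop.

```bash
cat > h.py <<'E'
from plant import *
import cv2,numpy as np
def ray(n,uv,z,c=None):
    c=c or get_calibration(n);f=210/np.tan(np.radians(c["vertical_fov"]/2))
    R=np.array(c["R"]);t=np.array(c["t"]);o=-R.T@t
    d=R.T@np.array([(uv[0]-c["cx"])/f,(uv[1]-c["cy"])/f,1.]);return o+d*(z-o[2])/d[2]
def proj(n,X,c=None):
    c=c or get_calibration(n);f=210/np.tan(np.radians(c["vertical_fov"]/2))
    p=np.array(c["R"])@X+np.array(c["t"]);return np.array([f*p[0]/p[2]+c["cx"],f*p[1]/p[2]+c["cy"]])
E
python3 - <<'E'
from h import *
a=cv2.imread("pics/top0.png")
cv2.imwrite("pics/crop1.png",cv2.resize(a[155:255,200:385],None,fx=4.3,fy=4.3,interpolation=cv2.INTER_CUBIC))
g=a.max(2)
m=np.zeros_like(g);m[195:245,345:375]=(g[195:245,345:375]<60)
n,l,st,ce=cv2.connectedComponentsWithStats(m)
for i in range(1,n):
    if st[i,4]>30:
        print(st[i],ce[i],cv2.minAreaRect(cv2.findContours((l==i).astype(np.uint8),0,1)[0][0]),ray("top",ce[i],.066))
print("tip",ray("top",(365,173),.053))
for p in [(257,182),(311,181)]: print(ray("top",p,.04))
for p in [(213,197),(310,196)]: print(ray("top",p,.01))
E
```

```text
[358 211  10  24 209] [362.69856459 223.03827751] ((362.5, 222.5), (9.0, 23.0), 0.0) [ 0.48723538 -0.27641608  0.066     ]
tip [ 0.64502011 -0.28689545  0.053     ]
[0.61010332 0.04505456 0.04      ]
[ 0.61810151 -0.12190318  0.04      ]
[0.56495877 0.18292405 0.01      ]
[ 0.57686056 -0.12174752  0.01      ]
```

View pics/crop1.png

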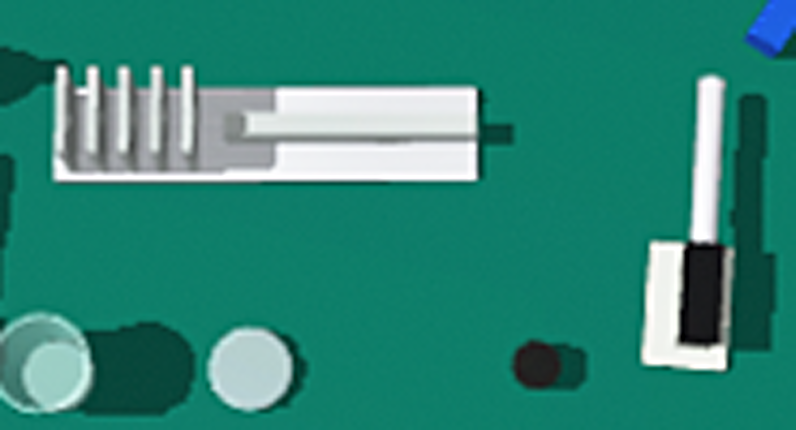

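The crop confirms it: black grip at crop (703,295), tube tip at (711,80), white cradle beneath, nothing near it. I'll move forward, then right over the gauge for a wrist look.

>>> move_arm --targets '[[[100, -0.06, 0.028, 0, 0], [100, -0.06, 0.028, 0, 0], [100, -0.06, 0.028, 0, 0], [100, -0.06, 0.028, 0, 0], [100, -0.06, 0.028, 0, 0]]]'

```text
time: 0.52
tool_pos: [0.4657, 0.5649, 0.2555]
tool_rot: [-0.0, 0.218, 0.976, -0.0]
contact_force: [0.3, 0.5, 1.0]
gripper_width: 0.997
grasp_force: 0.0
```

>>> move_arm --targets '[[[100, -0.0253, -0.0502, 0, 0], [100, -0.0253, -0.0502, 0, 0], [100, -0.0253, -0.0502, 0, 0], [100, -0.0253, -0.0502, 0, 0], [100, -0.0253, -0.0502, 0, 0]]]'

```text
time: 0.93
tool_pos: [0.4686, 0.3951, 0.2552]
tool_rot: [-0.001, 0.218, 0.976, -0.001]
contact_force: [0.8, -0.5, -0.2]
gripper_width: 0.997
grasp_force: 0.0
```

>>> move_arm --targets '[[[100, -0.0253, -0.0502, 0, 0], [100, -0.0253, -0.0502, 0, 0], [100, -0.0253, -0.0502, 0, 0], [100, -0.0253, -0.0502, 0, 0], [100, -0.0253, -0.0502, 0, 0]]]'

```text
time: 1.35
tool_pos: [0.473, 0.2266, 0.2557]
tool_rot: [-0.0, 0.217, 0.976, -0.0]
contact_force: [0.2, 0.7, -0.1]
gripper_width: 0.999
grasp_force: 0.0
```

>>> move_arm --targets '[[[100, -0.0253, -0.0502, 0, 1], [100, -0.0253, -0.0502, 0, 1], [100, -0.0253, -0.0502, 0, 1], [100, -0.0253, -0.0502, 0, 1], [100, 0, 0, 0, 1]]]'

```text
time: 1.77
tool_pos: [0.4552, 0.0913, 0.2557]
tool_rot: [0.0, 0.467, 0.884, -0.001]
contact_force: [0.5, 0.3, -0.0]
gripper_width: 1.002
grasp_force: 0.0
```

Run:
```python
from h import *
s=state();c=get_calibration("wrist");f=grab_frame("wrist");cv2.imwrite("pics/w1.png",f[:,:,::-1])
import pickle;pickle.dump(c,open("w1.pkl","wb"));print(s["time"],s["tool_pos"],s["tool_rot"]);R=np.array(c["R"]);print(c["vertical_fov"],-R.T@c["t"],R)
```

```text
1.7667 [0.45521194 0.09128663 0.25569386] [ 3.01372028e-05  4.67390579e-01  8.84050099e-01 -1.21145460e-03]
70.95889076138074 [0.41172369 0.15610762 0.37243449] [[ 0.82658024  0.56281436 -0.00225806]
 [ 0.53706776 -0.78755497  0.30218438]
 [ 0.16829537 -0.25099237 -0.95324682]]
```

View pics/w1.png

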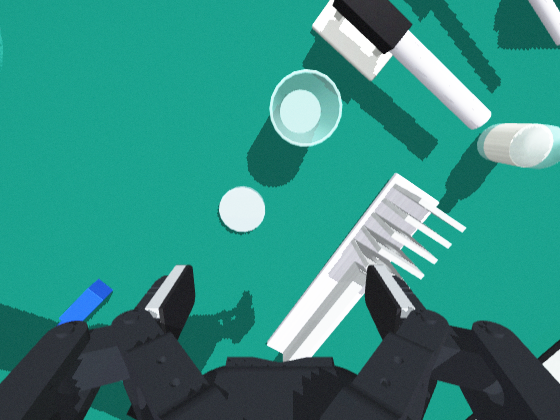

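The wrist camera sits on the tool's +x side. In this frame the gauge is at lower middle (270–465,175–360), the beaker at (305,108) and tube c at upper right. Next I go over the lone tube and turn the camera towards its tip.

>>> move_arm --targets '[[[100, -0.0537, -0.0301, 0, 0], [100, -0.0537, -0.0301, 0, 0], [100, -0.0537, -0.0301, 0, 0], [100, -0.0537, -0.0301, 0, 0], [100, -0.0537, -0.0301, 0, 0]]]'

```text
time: 2.23
tool_pos: [0.4743, -0.0895, 0.2561]
tool_rot: [-0.0, 0.461, 0.887, 0.0]
contact_force: [0.5, 0.4, -0.1]
gripper_width: 1.002
grasp_force: 0.0
```

>>> move_arm --targets '[[[100, -0.0537, -0.0301, 0, 0], [100, -0.0537, -0.0301, 0, 0], [100, -0.0537, -0.0301, 0, 0], [100, -0.0537, -0.0301, 0, 0], [100, -0.0537, -0.0301, 0, 0]]]'

```text
time: 2.65
tool_pos: [0.4925, -0.2736, 0.2558]
tool_rot: [-0.0, 0.462, 0.887, 0.0]
contact_force: [1.0, 0.2, 0.2]
gripper_width: 0.997
grasp_force: 0.0
```

>>> move_arm --targets '[[[100, 0, 0, 0, 1], [100, 0, 0, 0, 1], [100, 0, 0, 0, 1], [100, 0, 0, 0, 1], [100, 0, 0, 0, 1]]]'

```text
time: 3.07
tool_pos: [0.4927, -0.2718, 0.2556]
tool_rot: [-0.001, 0.677, 0.736, 0.0]
contact_force: [0.0, 0.3, -0.8]
gripper_width: 0.999
grasp_force: 0.0
```

>>> move_arm --targets '[[[100, 0, 0, 0, 1], [100, 0, 0, 0, 1], [100, 0, 0, 0, 1], [100, 0, 0, 0, 1], [100, 0, 0, 0, 1]]]'

```text
time: 3.48
tool_pos: [0.4927, -0.2716, 0.2557]
tool_rot: [-0.0, 0.845, 0.535, -0.0]
contact_force: [-0.4, -0.4, -0.1]
gripper_width: 1.0
grasp_force: 0.0
```

>>> move_arm --targets '[[[100, 0, 0, 0, 1], [100, 0, 0, 0, 1], [100, 0, 0, 0, 1], [100, 0, 0, 0, 1], [100, 0, 0, 0, 1]]]'

```text
time: 3.9
tool_pos: [0.4927, -0.2716, 0.2557]
tool_rot: [-0.0, 0.954, 0.299, -0.0]
contact_force: [1.0, -0.4, 0.4]
gripper_width: 0.999
grasp_force: 0.0
```

>>> move_arm --targets '[[[100, 0, 0, 0, 1], [100, 0, 0, 0, 1], [100, 0, 0, 0, 1], [100, 0, 0, 0, 1], [100, 0, 0, 0, 1]]]'

```text
time: 4.32
tool_pos: [0.4927, -0.2716, 0.2557]
tool_rot: [-0.0, 0.999, 0.041, -0.0]
contact_force: [0.1, 0.3, 0.2]
gripper_width: 1.002
grasp_force: 0.0
```

>>> move_arm --targets '[[[100, 0, 0, 0, 1], [100, 0, 0, 0, 0.3], [100, 0, 0, 0, 0], [100, 0, 0, 0, 0]]]'

```text
time: 4.65
tool_pos: [0.4926, -0.2718, 0.2558]
tool_rot: [-0.0, 1.0, -0.024, -0.0]
contact_force: [0.3, -0.4, -0.0]
gripper_width: 1.001
grasp_force: 0.0
```

Run:
```python
from h import *
s=state();c=get_calibration("wrist");f=grab_frame("wrist");cv2.imwrite("pics/w2.png",f[:,:,::-1])
import pickle;pickle.dump(c,open("w2.pkl","wb"));print(s["time"],s["tool_pos"],s["tool_rot"]);print(proj("wrist",s["tool_pos"]*[1,1,0]+[0,0,.066],c))
```

```text
4.65 [ 0.4925711  -0.27180669  0.25581123] [-2.67710425e-04  9.99709449e-01 -2.41009975e-02 -2.94994173e-04]
[280.43746598 194.02022622]
```

View pics/w2.png

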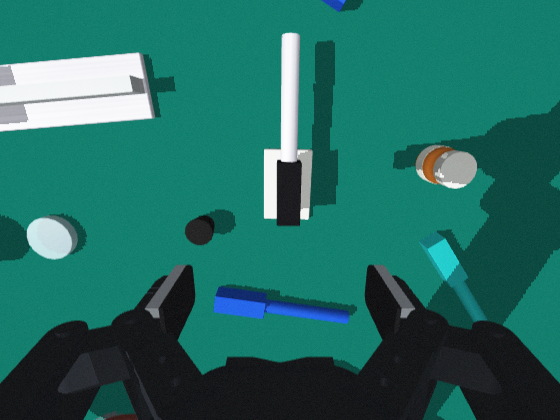

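The lone tube points up in the image: grip at (289,193), tip at (290,36), jar at (446,166), rail end at (150,85). Now I'll measure the grip axis.

Run:
```python
from h import *
import pickle
c=pickle.load(open("w2.pkl","rb"));a=cv2.imread("pics/w2.png").astype(int);g=a.max(2)
P=[]
for v in range(175,222,5):
    u=np.where(g[v,265:315]<70)[0]+265;P.append(ray("w",((u.min()+u.max())/2,v),.066,c)[:2]);w=[ray("w",(x,v),.066,c)[1] for x in(u.min()-.5,u.max()+.5)]
    print(v,u.min(),u.max(),P[-1],w[0]-w[1])
col=np.where(g[150:235,289]<70)[0]+150;print(col.min(),col.max(),"back",ray("w",(289,col.max()+.5),.066,c),"front low z.04",ray("w",(289,col.min()-.5),.066,c))
Q=[]
for v in range(50,150,10):
    u=np.where((a[v,270:312].min(1)>140))[0]+270;Q.append(ray("w",((u.min()+u.max())/2,v),.053,c)[:2]);print(v,u.min(),u.max(),Q[-1])
print("tip",ray("w",(290.5,33.5),.053,c))
for L in(P,Q):
    L=np.array(L);print(np.degrees(np.arctan(np.polyfit(L[:,0],L[:,1],1)[0])))
L=np.array(P+Q);k=np.polyfit(L[:,0],L[:,1],1);print("all",np.degrees(np.arctan(k[0])),np.polyval(k,.485),np.polyval(k,.49))
s=state();w,x,y,z=s["tool_rot"];print("tool x yaw",np.degrees(2*np.arctan2(y,x)),s["tool_pos"])
```

```text
175 277 300 [ 0.51266436 -0.28123484] 0.025159440937838784
180 277 300 [ 0.50734955 -0.28102535] 0.025288839500953175
185 277 300 [ 0.50197977 -0.2808137 ] 0.02541957597533967
190 277 300 [ 0.49655418 -0.28059985] 0.02555167121874735
195 277 300 [ 0.49107191 -0.28038377] 0.02568514652474685
200 277 300 [ 0.48553204 -0.28016542] 0.025820023634173572
205 277 299 [ 0.47996008 -0.279404  ] 0.024874732914718145
210 277 299 [ 0.47430244 -0.27917813] 0.02500674037748779
215 277 299 [ 0.46858443 -0.27894985] 0.02514015641345685
220 277 299 [ 0.46280506 -0.27871912] 0.025275003688624342
163 225 back [ 0.45632169 -0.27956787  0.066     ] front low z.04 [ 0.52569123 -0.28226682  0.066     ]
50 281 298 [ 0.6324126  -0.28731554]
60 281 298 [ 0.62366812 -0.28697976]
70 281 298 [ 0.61476201 -0.28663778]
80 281 298 [ 0.60568975 -0.28628942]
90 281 297 [ 0.59647101 -0.28543184]
100 281 297 [ 0.58705243 -0.2850654 ]
110 281 297 [ 0.57745309 -0.28469192]
120 281 297 [ 0.56766772 -0.2843112 ]
130 281 296 [ 0.55771624 -0.28340071]
140 281 296 [ 0.54754248 -0.28299971]
tip [ 0.64645303 -0.28881098  0.053     ]
-3.0815350463334665
-2.972894895545816
all -2.9387568664145802 -0.27987887096640884 -0.2801355510103569
tool x yaw -2.7945585912331015 [ 0.49252323 -0.27190275  0.25592683]
```

>>> move_arm --targets '[[[100, -0.002, 0.0138, 0.03, 0.025], [100, 0, 0, 0.05, 0], [100, 0, 0, 0.05, 0], [100, 0, 0, 0.05, 0], [100, 0, 0, 0.05, 0]]]'

```text
time: 5.12
tool_pos: [0.4908, -0.2804, 0.1171]
tool_rot: [0.0, 1.0, -0.026, 0.0]
contact_force: [1.2, 0.2, 0.0]
gripper_width: 1.003
grasp_force: 0.0
```

>>> move_arm --targets '[[[100, 0, 0, 0.04, 0], [100, 0, 0, 0.035, 0], [100, 0, 0, 0.02, 0], [100, 0, 0, 0, 0], [100, 0, 0, 0, 0]]]'

```text
time: 5.53
tool_pos: [0.4907, -0.2804, 0.0612]
tool_rot: [-0.0, 1.0, -0.027, -0.0]
contact_force: [0.5, -0.7, 0.7]
gripper_width: 1.005
grasp_force: 0.0
```

>>> move_arm --targets '[[[0, 0, 0, 0, 0], [0, 0, 0, 0, 0], [0, 0, 0, 0, 0], [0, 0, 0, 0, 0], [0, 0, 0, 0, 0]]]'

```text
time: 5.95
tool_pos: [0.4911, -0.2809, 0.0622]
tool_rot: [0.001, 1.0, -0.027, 0.001]
contact_force: [-0.6, -9.1, 13.1]
gripper_width: 0.301
grasp_force: 16.0
```

>>> move_arm --targets '[[[0, 0, 0, 0, 0], [0, 0, 0, 0, 0], [0, 0, 0, 0, 0], [0, 0, 0, 0, 0], [0, 0, 0, 0, 0]]]'

```text
time: 6.37
tool_pos: [0.4913, -0.281, 0.0623]
tool_rot: [0.0, 1.0, -0.027, 0.001]
contact_force: [-0.3, 0.2, 5.0]
gripper_width: 0.293
grasp_force: 59.9
```

Gripped: the width of 0.293 × 85 ≈ 25 mm matches the 26 mm grip. I lift it and work out the gauge's pose from the wrist views.

>>> move_arm --targets '[[[0, 0, 0, -0.01, 0], [0, 0, 0, -0.02, 0], [0, 0, 0, -0.03, 0], [0, 0, 0, -0.04, 0], [0, 0, 0, -0.04, 0]]]'

```text
time: 6.78
tool_pos: [0.4897, -0.2797, 0.1453]
tool_rot: [-0.001, 1.0, -0.027, -0.001]
contact_force: [1.3, 0.9, -1.7]
gripper_width: 0.296
grasp_force: 59.0
```

>>> move_arm --targets '[[[0, 0, 0, -0.03, 0], [0, 0, 0, 0, 0]]]'

```text
time: 6.95
tool_pos: [0.4927, -0.2819, 0.1685]
tool_rot: [0.002, 1.0, -0.027, 0.003]
contact_force: [1.1, -0.1, -1.3]
gripper_width: 0.289
grasp_force: 59.1
```

Run:
```python
from h import *
import pickle
r=np.round
c1=pickle.load(open("w1.pkl","rb"));c2=pickle.load(open("w2.pkl","rb"))
print("w1",[r(ray("w",p,.01,c1)[:2],4) for p in((397,174),(268,345))])
print("w2",[r(ray("w",p,.01,c2)[:2],4) for p in((140,53),(0,66),(153,115),(0,129))])
t=lambda p:(200+p[0]/4.3,155+p[1]/4.3)
print("top",[r(ray("top",t(p),.01)[:2],4) for p in((478,88),(478,181),(54,181))], "railend/ring1 top", r(ray("top",t((477,123)),.04),4),[r(ray("top",t(p),.084),4) for p in((188,67),)])
a=cv2.imread("pics/w2.png");cv2.imwrite("pics/c2.png",cv2.resize(a[30:150,0:180],None,fx=4,fy=4,interpolation=cv2.INTER_CUBIC))
s=state();print(s["tool_pos"],s["contact_force"],s["grasp_force"],s["gripper_width"])
```

```text
w1 [array([0.5682, 0.1834]), array([ 0.5797, -0.1229])]
w2 [array([ 0.646 , -0.1243]), array([0.6407, 0.0342]), array([ 0.5808, -0.1271]), array([0.574 , 0.0566])]
top [array([ 0.6435, -0.1244]), array([ 0.5735, -0.1255]), array([0.5646, 0.1843])] railend/ring1 top [ 0.6098 -0.1218  0.04  ] [array([0.6336, 0.0839, 0.084 ])]
[ 0.49266159 -0.28190558  0.16851556] [ 1.08698899 -0.07789244 -1.25902747] 59.07946586608887 0.28909553498979024
```

View pics/c2.png

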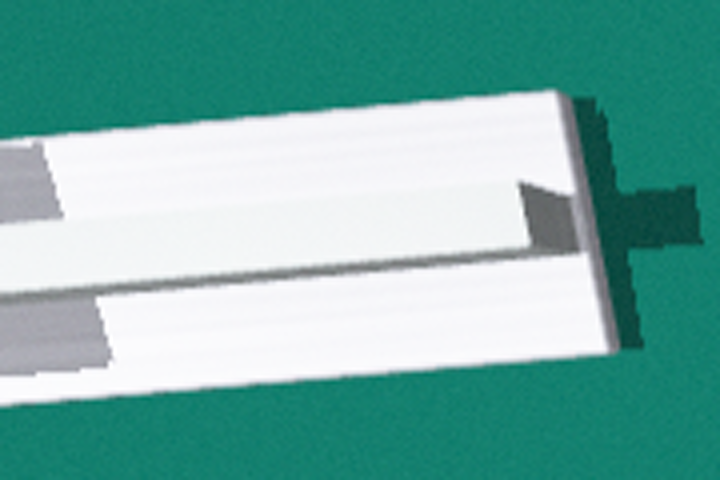

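>>> move_arm --targets '[[[0, 0.015, -0.027, 0, 0], [0, 0.0302, -0.0542, 0, 0], [0, 0.0302, -0.0542, 0, 0], [0, 0.0302, -0.0542, 0, 0], [0, 0.0302, -0.0542, 0, 0]]]'

```text
time: 7.37
tool_pos: [0.5795, -0.1371, 0.1615]
tool_rot: [-0.0, 1.0, -0.027, -0.001]
contact_force: [0.5, -1.1, -4.1]
gripper_width: 0.295
grasp_force: 59.4
```

>>> move_arm --targets '[[[0, 0.0302, -0.0542, 0, 0], [0, 0.015, -0.027, 0, -0.5], [0, 0, 0, 0, -1], [0, 0, 0, 0, -1], [0, 0, 0, 0, -1]]]'

```text
time: 7.78
tool_pos: [0.6088, -0.0906, 0.1612]
tool_rot: [-0.001, 0.987, 0.159, -0.002]
contact_force: [-0.4, 0.3, -1.9]
gripper_width: 0.292
grasp_force: 59.5
```

>>> move_arm --targets '[[[0, 0, 0, 0, -1], [0, 0, 0, 0, -1], [0, 0, 0, 0, -1], [0, 0, 0, 0, -1], [0, 0, 0, 0, -1]]]'

```text
time: 8.2
tool_pos: [0.6085, -0.0913, 0.1612]
tool_rot: [-0.001, 0.913, 0.408, -0.001]
contact_force: [-0.6, 0.0, -1.3]
gripper_width: 0.291
grasp_force: 59.5
```

>>> move_arm --targets '[[[0, 0, 0, 0, -1], [0, 0, 0, 0, -1], [0, 0, 0, 0, -1], [0, 0, 0, 0, -1], [0, 0, 0, 0, -1]]]'

```text
time: 8.62
tool_pos: [0.6085, -0.0913, 0.1612]
tool_rot: [-0.001, 0.776, 0.631, -0.001]
contact_force: [-0.3, 0.7, -2.4]
gripper_width: 0.292
grasp_force: 59.5
```

>>> move_arm --targets '[[[0, 0, 0, 0, -1], [0, 0, 0, 0, -1], [0, 0, 0, 0, -0.35], [0, 0, 0, 0, 0], [0, 0, 0, 0, 0]]]'

```text
time: 9.03
tool_pos: [0.6088, -0.0914, 0.1618]
tool_rot: [-0.001, 0.695, 0.719, -0.001]
contact_force: [-0.3, -0.7, -2.6]
gripper_width: 0.293
grasp_force: 59.5
```

Run:
```python
from h import *
import pickle
c2=pickle.load(open("w2.pkl","rb"))
print([np.round(ray("w",p,.04,c2)[:2],4) for p in((129.75,75.25),(132.75,91.5),(0,85.5),(0,103))])
s=state();c=get_calibration("wrist");f=grab_frame("wrist");cv2.imwrite("pics/w3.png",f[:,:,::-1])
pickle.dump(c,open("w3.pkl","wb"));print(s["time"],s["tool_pos"],s["tool_rot"],s["contact_force"])
cv2.imwrite("pics/w3b.png",cv2.resize(f[:300,140:440,::-1],None,fx=2,fy=2,interpolation=cv2.INTER_CUBIC))
```

```text
[array([ 0.6197, -0.1222]), array([ 0.6041, -0.1222]), array([0.6165, 0.0148]), array([0.5997, 0.0205])]
9.0333 [ 0.60883683 -0.09141319  0.1617932 ] [-1.05286718e-03  6.95008908e-01  7.19000133e-01 -5.64504961e-04] [-0.26766639 -0.70115372 -2.57917997]
```

View pics/w3b.png

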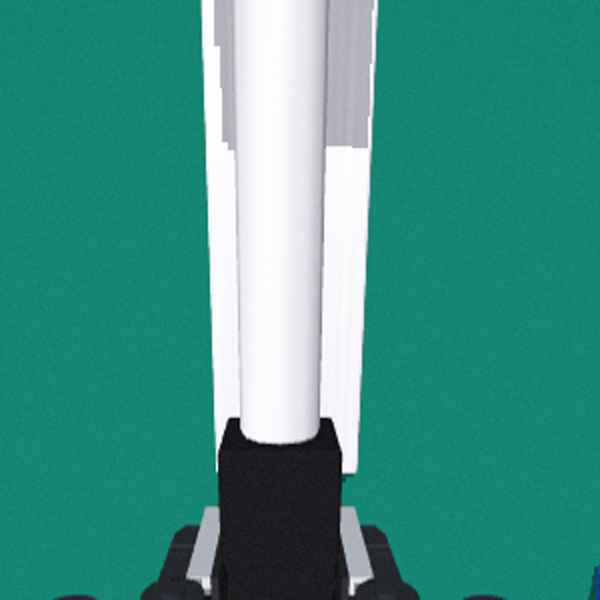

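The view shows the tube centred over the rail and foot. The foot edges are at crop x≈210 and 370, and the grip is held square between the pads. Next I fit the foot and tube lines for offset and yaw.

```bash
cat > fit.py <<'E'
from h import *
import pickle,sys
n=sys.argv[1]; zt=float(sys.argv[2])   # tube axis height
c=pickle.load(open(n+".pkl","rb"));a=cv2.imread(f"pics/{n}.png").astype(int)
sat=a.max(2)-a.min(2)
def line(z,rows,pred,lo,hi):
    L=[]
    for v in rows:
        u=np.where(pred[v,lo:hi])[0]+lo
        if len(u)>5: L.append([ray("w",(u.min()-.5,v),z,c)[:2],ray("w",(u.max()+.5,v),z,c)[:2]])
    L=np.array(L);out=[]
    for k in(0,1):
        out.append(np.polyfit(L[:,k,1],L[:,k,0],1))
    m=np.polyfit(L.mean(1)[:,1],L.mean(1)[:,0],1)
    w=np.abs(L[:,0,0]-L[:,1,0]).mean()
    print("z",z,"yaw L/R/mid",[round(90-np.degrees(np.arctan(q[0])),2) for q in(*out,m)],"x at y=-.09,0:",np.round(np.polyval(m,[-.09,0]),4),"width",round(w,4),"y range",L[:,:,1].min(),L[:,:,1].max())
line(.01,range(2,225,4),sat<40,200,360)
br=(a.min(2)>185)
line(zt,range(2,200,4),br & (np.arange(560)>255)[None] & (np.arange(560)<305)[None],250,310)
E
python3 fit.py w3 0.1536
python3 - <<'E'
import cv2
a=cv2.imread("pics/w3.png")
for v in(40,100,150): print(a[v,240:320:2].min(1).tolist())
E
```

```text
z 0.01 yaw L/R/mid [np.float64(91.77), np.float64(91.8), np.float64(91.79)] x at y=-.09,0: [0.6115 0.6087] width 0.069 y range -0.10945539806011682 0.07485079961937585
z 0.1536 yaw L/R/mid [np.float64(90.09), np.float64(94.77), np.float64(92.43)] x at y=-.09,0: [0.6091 0.6053] width 0.0189 y range -0.04697946531531628 0.02722145373899157
[22, 246, 253, 252, 253, 183, 177, 181, 176, 220, 233, 236, 243, 247, 249, 250, 251, 252, 252, 251, 250, 247, 243, 240, 235, 235, 232, 227, 216, 202, 192, 150, 176, 179, 177, 179, 177, 179, 186, 180]
[22, 23, 246, 252, 251, 251, 250, 250, 252, 194, 233, 238, 243, 247, 249, 250, 252, 252, 251, 251, 250, 246, 241, 238, 236, 235, 230, 222, 207, 200, 172, 236, 249, 249, 251, 249, 251, 252, 249, 250]
[24, 19, 15, 243, 251, 248, 248, 247, 248, 239, 227, 240, 243, 247, 250, 251, 251, 251, 251, 250, 248, 245, 242, 237, 234, 232, 226, 216, 201, 188, 140, 247, 247, 248, 247, 247, 249, 245, 246, 248]
```

>>> move_arm --targets '[[[0, 0, 0.0042, 0.02, 0.023], [0, 0, 0, 0.04, 0], [0, 0, 0, 0.04, 0], [0, 0, 0, 0.03, 0], [0, 0, 0, 0.02, 0]]]'

```text
time: 9.5
tool_pos: [0.6103, -0.091, 0.0694]
tool_rot: [-0.002, 0.696, 0.718, -0.001]
contact_force: [-0.3, -0.3, -2.5]
gripper_width: 0.297
grasp_force: 59.5
```

>>> move_arm --targets '[[[0, 0, 0, 0.008, 0], [0, 0, 0, 0, 0], [0, 0, 0, 0, 0]]]'

```text
time: 9.75
tool_pos: [0.6127, -0.0917, 0.069]
tool_rot: [0.0, 0.696, 0.719, 0.0]
contact_force: [-0.4, 0.2, -1.9]
gripper_width: 0.297
grasp_force: 59.5
```

Run:
```python
from h import *
import pickle
s=state();c=get_calibration("wrist");f=grab_frame("wrist");cv2.imwrite("pics/w4.png",f[:,:,::-1])
pickle.dump(c,open("w4.pkl","wb"));print(s["time"],s["tool_pos"],s["tool_rot"],s["contact_force"])
cv2.imwrite("pics/w4b.png",cv2.resize(f[:260,160:420,::-1],None,fx=2.3,fy=2.3,interpolation=cv2.INTER_CUBIC))
```

```text
9.75 [ 0.61271451 -0.09167465  0.06900235] [3.90996723e-04 6.95524148e-01 7.18502578e-01 2.26829472e-04] [-0.43966369  0.16458149 -1.8859099 ]
```

View pics/w4b.png

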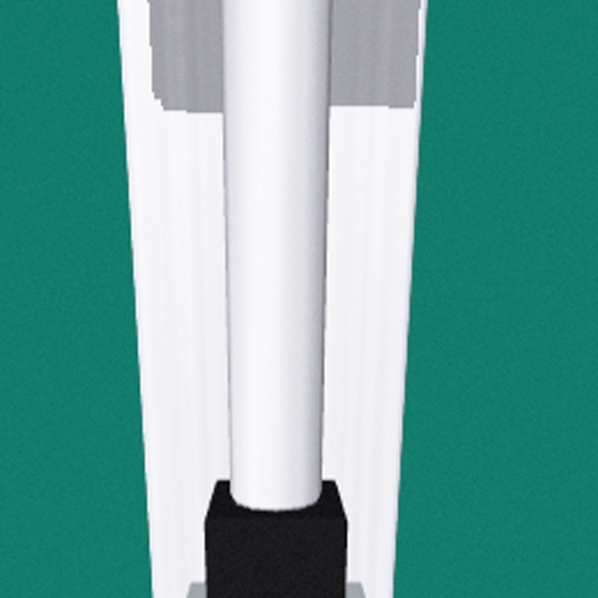

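```bash
python3 fit.py w4 0.061
python3 - <<'E'
from h import *
import pickle
c=pickle.load(open("w4.pkl","rb"))
for p in((280.65,8.7),(280.2,195)): print(ray("w",p,.061,c))
s=state();print(s["tool_pos"],s["contact_force"])
E
```

```text
z 0.01 yaw L/R/mid [np.float64(91.78), np.float64(91.78), np.float64(91.78)] x at y=-.09,0: [0.6115 0.6087] width 0.0687 y range -0.07712713259176605 0.044200621130770036
z 0.061 yaw L/R/mid [np.float64(90.06), np.float64(94.77), np.float64(92.41)] x at y=-.09,0: [0.6131 0.6093] width 0.0189 y range -0.04717481328103049 0.026834642838396344
[0.60899741 0.02450687 0.061     ]
[ 0.6111377 -0.0454793  0.061    ]
[ 0.6132241  -0.0918391   0.06983365] [ 0.73444489 -0.15207815 -1.69710972]
```

>>> move_arm --targets '[[[0, 0, 0, 0, 0], [0, 0, 0, 0, 0], [0, 0, 0, 0, 0], [0, 0, 0, 0, 0]]]'

```text
time: 10.13
tool_pos: [0.6126, -0.0917, 0.0692]
tool_rot: [0.001, 0.695, 0.719, 0.0]
contact_force: [-0.2, -0.1, -2.6]
gripper_width: 0.294
grasp_force: 59.5
```

>>> move_arm --targets '[[[0, 0, 0, 0, 0], [0, 0, 0, 0, 0]]]'

```text
time: 10.3
tool_pos: [0.6122, -0.0916, 0.0686]
tool_rot: [0.0, 0.695, 0.719, 0.0]
contact_force: [0.1, -0.0, -2.7]
gripper_width: 0.289
grasp_force: 59.5
```

>>> move_arm --targets '[[[0, 0, 0, 0, 0]]]'

```text
time: 10.38
tool_pos: [0.6121, -0.0915, 0.0685]
tool_rot: [-0.0, 0.695, 0.719, -0.0]
contact_force: [0.6, 1.1, -2.6]
gripper_width: 0.291
grasp_force: 59.5
```

>>> move_arm --targets '[[[0, 0, 0, 0, 0]]]'

```text
time: 10.47
tool_pos: [0.6122, -0.0916, 0.0685]
tool_rot: [-0.0, 0.695, 0.719, -0.0]
contact_force: [0.1, 0.5, -2.4]
gripper_width: 0.291
grasp_force: 59.5
```

>>> move_arm --targets '[[[0, 0, -0.0008, 0.003, 0], [0, 0, 0, 0.003, 0], [0, 0, 0, 0.002, 0], [0, 0, 0, 0, 0], [0, 0, 0, 0, 0]]]'

```text
time: 10.88
tool_pos: [0.6115, -0.0915, 0.0634]
tool_rot: [-0.0, 0.695, 0.719, -0.0]
contact_force: [-0.2, -0.2, -2.7]
gripper_width: 0.294
grasp_force: 59.5
```

>>> move_arm --targets '[[[0, 0, 0, 0.001, 0], [0, 0, 0, 0, 0], [0, 0, 0, 0, 0]]]'

```text
time: 11.13
tool_pos: [0.6117, -0.0916, 0.0631]
tool_rot: [0.0, 0.695, 0.719, -0.0]
contact_force: [-0.1, -0.8, -2.8]
gripper_width: 0.29
grasp_force: 59.5
```

>>> move_arm --targets '[[[0, 0, 0, 0.001, 0], [0, 0, 0, 0, 0], [0, 0, 0, 0, 0]]]'

```text
time: 11.38
tool_pos: [0.6117, -0.0916, 0.0625]
tool_rot: [-0.0, 0.695, 0.719, -0.0]
contact_force: [-0.9, -0.6, -2.6]
gripper_width: 0.298
grasp_force: 59.5
```

>>> move_arm --targets '[[[0, 0, 0, 0.001, 0], [0, 0, 0, 0, 0], [0, 0, 0, 0, 0]]]'

```text
time: 11.63
tool_pos: [0.6118, -0.0916, 0.0624]
tool_rot: [0.0, 0.695, 0.719, 0.0]
contact_force: [-2.7, -0.3, 0.7]
gripper_width: 0.293
grasp_force: 60.0
```

Contact with the rail. I slide the tip up to ring 1, which leaves about 6 mm clearance each side.

>>> move_arm --targets '[[[0, 0.003, 0, 0, 0], [0, 0.005, 0, 0, 0], [0, 0.005, 0, 0, 0], [0, 0.005, 0, 0, 0], [0, 0.003, 0, 0, 0]]]'

```text
time: 12.05
tool_pos: [0.6118, -0.0789, 0.0624]
tool_rot: [0.001, 0.695, 0.719, 0.0]
contact_force: [0.6, -1.9, 2.2]
gripper_width: 0.292
grasp_force: 60.0
```

Run:
```python
from h import *
f=grab_frame("scene");cv2.imwrite("pics/s5.png",cv2.resize(f[170:270,250:370,::-1],None,fx=5,fy=5,interpolation=cv2.INTER_CUBIC))
```

```text
(no output)
```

View pics/s5.png

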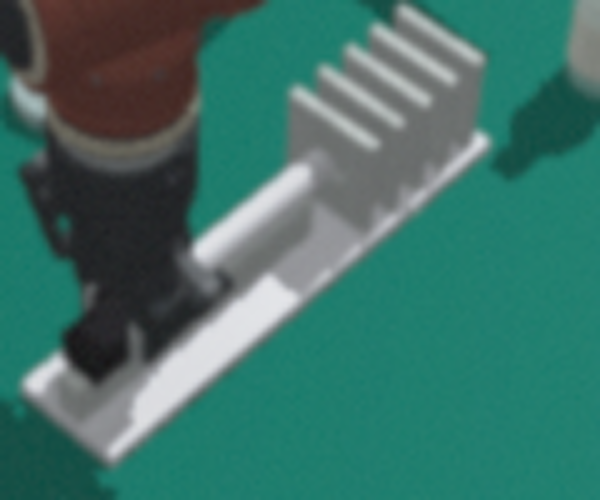

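The scene crop shows the tube on the rail with its tip at (320,165), right before ring 1's bore and lined up. I continue.

>>> move_arm --targets '[[[0, 0.003, 0, 0, 0], [0, 0.003, 0, 0, 0], [0, 0.003, 0, 0, 0], [0, 0.003, 0, 0, 0], [0, 0, 0, 0, 0]]]'

```text
time: 12.52
tool_pos: [0.6114, -0.0717, 0.0624]
tool_rot: [0.0, 0.695, 0.719, 0.0]
contact_force: [-0.4, -2.9, 3.5]
gripper_width: 0.297
grasp_force: 60.2
```

>>> move_arm --targets '[[[0, 0.004, 0, 0, 0], [0, 0.005, 0, 0, 0], [0, 0.005, 0, 0, 0], [0, 0.005, 0, 0, 0], [0, 0.003, 0, 0, 0]]]'

```text
time: 12.93
tool_pos: [0.6109, -0.0584, 0.0624]
tool_rot: [0.0, 0.695, 0.719, 0.0]
contact_force: [0.8, -5.0, 5.7]
gripper_width: 0.295
grasp_force: 60.4
```

>>> move_arm --targets '[[[0, 0, 0, -0.0007, 0], [0, 0.003, 0, 0, 0], [0, 0.003, 0, 0, 0], [0, 0.003, 0, 0, 0], [0, 0, 0, 0, 0]]]'

```text
time: 13.35
tool_pos: [0.6104, -0.0528, 0.0624]
tool_rot: [-0.0, 0.695, 0.719, 0.0]
contact_force: [-0.2, -3.1, 4.9]
gripper_width: 0.292
grasp_force: 60.4
```

>>> move_arm --targets '[[[0, 0.002, 0, 0, 0], [0, 0.002, 0, 0, 0], [0, 0.002, 0, 0, 0], [0, 0, 0, 0, 0]]]'

```text
time: 13.68
tool_pos: [0.6103, -0.0494, 0.0624]
tool_rot: [-0.0, 0.695, 0.719, 0.0]
contact_force: [-0.2, -3.0, 4.9]
gripper_width: 0.297
grasp_force: 60.4
```

>>> move_arm --targets '[[[0, 0.003, 0, -0.0006, 0], [0, 0.005, 0, 0, 0], [0, 0.005, 0, 0, 0], [0, 0.005, 0, 0, 0], [0, 0.002, 0, 0, 0]]]'

```text
time: 14.1
tool_pos: [0.6097, -0.0369, 0.0624]
tool_rot: [-0.0, 0.695, 0.719, -0.0]
contact_force: [0.1, -2.7, 2.9]
gripper_width: 0.292
grasp_force: 60.3
```

>>> move_arm --targets '[[[0, 0, 0, 0, 0], [0, 0, 0, 0, 0]]]'

```text
time: 14.27
tool_pos: [0.6096, -0.0368, 0.0624]
tool_rot: [-0.001, 0.695, 0.719, 0.0]
contact_force: [0.3, -0.5, 2.6]
gripper_width: 0.291
grasp_force: 60.3
```

>>> move_arm --targets '[[[0, 0.002, 0, 0, 0], [0, 0.002, 0, 0, 0], [0, 0, 0, 0, 0]]]'

```text
time: 14.52
tool_pos: [0.6096, -0.035, 0.0624]
tool_rot: [-0.0, 0.695, 0.719, -0.0]
contact_force: [-1.3, -1.1, 1.8]
gripper_width: 0.293
grasp_force: 60.2
```

>>> move_arm --targets '[[[0, 0.0015, 0, 0, 0], [0, 0.001, 0, 0, 0], [0, 0, 0, 0, 0]]]'

```text
time: 14.77
tool_pos: [0.6096, -0.0335, 0.0624]
tool_rot: [-0.0, 0.695, 0.719, -0.0]
contact_force: [0.1, -1.5, 0.5]
gripper_width: 0.294
grasp_force: 60.1
```

>>> move_arm --targets '[[[0, 0.0015, 0, 0, 0], [0, 0.0015, 0, 0, 0], [0, 0, 0, 0, 0]]]'

```text
time: 15.02
tool_pos: [0.6095, -0.0316, 0.0624]
tool_rot: [-0.0, 0.695, 0.719, -0.0]
contact_force: [0.3, -1.1, 1.0]
gripper_width: 0.294
grasp_force: 60.1
```

>>> move_arm --targets '[[[0, 0.0015, 0, 0, 0], [0, 0.0015, 0, 0, 0], [0, 0, 0, 0, 0]]]'

```text
time: 15.27
tool_pos: [0.6095, -0.0298, 0.0624]
tool_rot: [-0.0, 0.695, 0.719, -0.0]
contact_force: [0.1, -1.0, -0.8]
gripper_width: 0.292
grasp_force: 60.0
```

>>> move_arm --targets '[[[0, 0.0015, 0, 0.0005, 0], [0, 0.0015, 0, 0, 0], [0, 0, 0, 0, 0]]]'

```text
time: 15.52
tool_pos: [0.6097, -0.0281, 0.0624]
tool_rot: [-0.0, 0.695, 0.719, 0.0]
contact_force: [0.2, -1.0, 0.0]
gripper_width: 0.296
grasp_force: 60.0
```

>>> move_arm --targets '[[[0, 0.002, 0, 0, 0], [0, 0.002, 0, 0, 0], [0, 0, 0, 0, 0]]]'

```text
time: 15.77
tool_pos: [0.6096, -0.0256, 0.0624]
tool_rot: [-0.0, 0.695, 0.719, 0.0]
contact_force: [-0.7, -1.1, 0.4]
gripper_width: 0.297
grasp_force: 60.0
```

>>> move_arm --targets '[[[0, 0.003, 0, 0, 0], [0, 0.003, 0, 0, 0], [0, 0.003, 0, 0, 0], [0, 0.003, 0, 0, 0], [0, 0, 0, 0, 0]]]'

```text
time: 16.18
tool_pos: [0.6093, -0.0182, 0.0624]
tool_rot: [-0.0, 0.695, 0.719, 0.0]
contact_force: [0.3, -0.1, -0.2]
gripper_width: 0.295
grasp_force: 60.0
```

>>> move_arm --targets '[[[0, 0.0025, 0, 0.0003, 0], [0, 0.0025, 0, 0, 0], [0, 0, 0, 0, 0]]]'

```text
time: 16.43
tool_pos: [0.6094, -0.0155, 0.0624]
tool_rot: [0.0, 0.695, 0.719, 0.0]
contact_force: [0.6, -0.8, 1.1]
gripper_width: 0.291
grasp_force: 60.0
```

>>> move_arm --targets '[[[0, 0.0015, 0, 0, 0], [0, 0.001, 0, 0, 0], [0, 0, 0, 0, 0]]]'

```text
time: 16.68
tool_pos: [0.6093, -0.0142, 0.0624]
tool_rot: [0.0, 0.695, 0.719, 0.0]
contact_force: [0.1, -1.3, 1.6]
gripper_width: 0.292
grasp_force: 60.0
```

>>> move_arm --targets '[[[0, 0.0015, 0, 0, 0], [0, 0.001, 0, 0, 0], [0, 0, 0, 0, 0]]]'

```text
time: 16.93
tool_pos: [0.6093, -0.0127, 0.0624]
tool_rot: [0.0, 0.695, 0.719, 0.0]
contact_force: [0.3, -2.3, 2.1]
gripper_width: 0.293
grasp_force: 60.0
```

>>> move_arm --targets '[[[0, 0.001, 0, 0, 0], [0, 0.001, 0, 0, 0], [0, 0, 0, 0, 0]]]'

```text
time: 17.18
tool_pos: [0.6092, -0.0115, 0.0623]
tool_rot: [0.0, 0.695, 0.719, 0.0]
contact_force: [0.7, -2.8, 3.1]
gripper_width: 0.293
grasp_force: 60.0
```

>>> move_arm --targets '[[[0, 0.001, 0, -0.0003, 0], [0, 0.001, 0, 0, 0], [0, 0, 0, 0, 0]]]'

```text
time: 17.43
tool_pos: [0.6091, -0.0102, 0.0624]
tool_rot: [0.0, 0.695, 0.719, 0.0]
contact_force: [0.9, -2.6, 2.5]
gripper_width: 0.297
grasp_force: 60.0
```

>>> move_arm --targets '[[[0, 0.001, 0, 0, 0], [0, 0.001, 0, 0, 0], [0, 0, 0, 0, 0]]]'

```text
time: 17.68
tool_pos: [0.609, -0.009, 0.0624]
tool_rot: [-0.0, 0.695, 0.719, 0.0]
contact_force: [-1.0, -2.1, 1.9]
gripper_width: 0.294
grasp_force: 60.0
```

>>> move_arm --targets '[[[0, 0.001, 0, 0, 0], [0, 0.001, 0, 0, 0], [0, 0, 0, 0, 0]]]'

```text
time: 17.93
tool_pos: [0.609, -0.0089, 0.0624]
tool_rot: [0.001, 0.695, 0.719, -0.001]
contact_force: [0.7, -6.1, 2.0]
gripper_width: 0.291
grasp_force: 60.0
```

Stopped at TCP y=-0.009, so the tip is at about 0.147, where I predicted ring 4 (0.146). The tube measures about 18 mm across in the images against ring 4's 15 mm bore, so this is a true stop. I press lightly and hold.

>>> move_arm --targets '[[[0, 0.0004, 0, 0, 0], [0, 0, 0, 0, 0], [0, 0, 0, 0, 0], [0, 0, 0, 0, 0], [0, 0, 0, 0, 0]]]'

```text
time: 18.35
tool_pos: [0.609, -0.0089, 0.0624]
tool_rot: [0.001, 0.695, 0.719, -0.001]
contact_force: [0.1, -7.5, 1.5]
gripper_width: 0.295
grasp_force: 60.0
```

>>> move_arm --targets '[[[0, 0, 0, 0, 0], [0, 0, 0, 0, 0], [0, 0, 0, 0, 0], [0, 0, 0, 0, 0], [0, 0, 0, 0, 0]]]'

```text
time: 18.77
tool_pos: [0.609, -0.0089, 0.0624]
tool_rot: [0.001, 0.695, 0.719, -0.001]
contact_force: [0.5, -5.9, 1.6]
gripper_width: 0.295
grasp_force: 60.0
```

>>> move_arm --targets '[[[0, 0, 0, 0, 0], [0, 0, 0, 0, 0], [0, 0, 0, 0, 0], [0, 0, 0, 0, 0], [0, 0, 0, 0, 0]]]'

```text
time: 19.18
tool_pos: [0.609, -0.0089, 0.0624]
tool_rot: [0.001, 0.695, 0.719, -0.001]
contact_force: [0.5, -6.6, 1.4]
gripper_width: 0.295
grasp_force: 60.0
```

>>> move_arm --targets '[[[0, 0, 0, 0, 0], [0, 0, 0, 0, 0], [0, 0, 0, 0, 0]]]'

```text
time: 19.43
tool_pos: [0.609, -0.0089, 0.0624]
tool_rot: [0.001, 0.695, 0.719, -0.001]
contact_force: [1.1, -6.5, 2.0]
gripper_width: 0.297
grasp_force: 60.0
```

>>> move_arm --targets '[[[40, 0, 0, 0, 0], [45, 0, 0, 0, 0], [50, 0, 0, 0, 0], [60, 0, 0, 0, 0], [60, 0, 0, 0, 0]]]'

```text
time: 19.85
tool_pos: [0.6087, -0.0072, 0.0621]
tool_rot: [-0.0, 0.695, 0.719, -0.0]
contact_force: [0.4, -0.4, -1.1]
gripper_width: 0.601
grasp_force: 0.0
```

>>> move_arm --targets '[[[80, 0, 0, 0, 0], [80, 0, 0, 0, 0], [80, 0, 0, 0, 0], [80, 0, 0, 0, 0]]]'

```text
time: 20.18
tool_pos: [0.6089, -0.0076, 0.0624]
tool_rot: [-0.0, 0.695, 0.719, 0.0]
contact_force: [0.1, 0.3, -0.6]
gripper_width: 0.797
grasp_force: 0.0
```

>>> move_arm --targets '[[[80, 0, 0, -0.01, 0], [80, 0, 0, -0.03, 0], [80, 0, 0, -0.05, 0], [80, 0, 0, -0.05, 0], [80, 0, 0, -0.05, 0]]]'

```text
time: 20.6
tool_pos: [0.6086, -0.0077, 0.1778]
tool_rot: [-0.0, 0.696, 0.719, -0.0]
contact_force: [0.7, 0.2, -0.0]
gripper_width: 0.806
grasp_force: 0.0
```

>>> move_arm --targets '[[[80, -0.05, 0, -0.04, 0], [80, -0.05, 0, 0, 0], [80, -0.02, 0, 0, 0], [80, 0, 0, 0, 0], [80, 0, 0, 0, 0]]]'

```text
time: 21.02
tool_pos: [0.6108, -0.0798, 0.1997]
tool_rot: [-0.001, 0.696, 0.718, -0.0]
contact_force: [0.1, 0.8, -1.2]
gripper_width: 0.802
grasp_force: 0.0
```

Run:
```python
from h import *
f=grab_frame("wrist")[:,:,::-1];g=grab_frame("scene")[:,:,::-1]
cv2.imwrite("pics/end.png",np.hstack([cv2.resize(f[:,:],(400,300)),cv2.resize(g[170:270,250:370],(360,300),interpolation=cv2.INTER_CUBIC)]));print(state()["contact_force"])
```

```text
[-0.34468461  0.74682903 -0.08743518]
```

View pics/end.png

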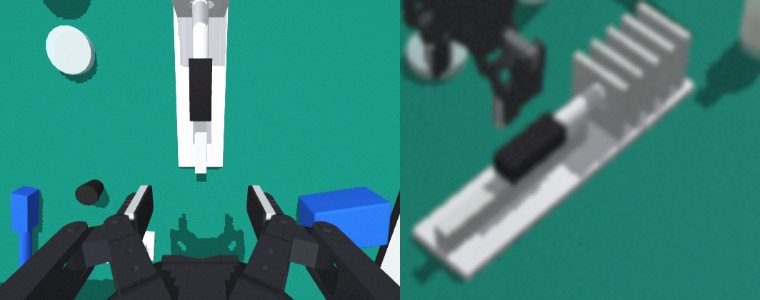

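The end view shows the grip seated on the rail at (200,90), with the tube through the rings and nothing touching it. The exposed tube length before ring 1 fits a stop at ring 4.

```bash
python3 -c "
from plant import job
print(job.job_done())"
```

```text
the job is handed in; nothing more can be done
None
```

The lone right-hand tube passed rings 1–3 and stopped at ring 4 (15 mm bore); I held it there at about 6–7 N for about a second, released it with its grip on the rail, and handed the job in at about 21 s.

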